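Unplug the charged serum pens and put them away

TASK

Pull every serum pen out of the charging bar; lay the full ones, whose orange plunger stands out, flat in the slim drawer and the spent ones, whose plunger is pushed in, flat in the yellow refill tray, without working the plungers. Finish with the drawer shut, the tray flat on the counter, and everything else on the counter left where it is.

Things in the scene. Friction and masses are not known exactly. Their poses are not given: they have to be found in the camera images.
- bar: White charging bar, fixed: housing 300 mm wide (y), 50 mm deep (x 0 to 50 mm), 42 mm high, five sockets in its front face; before it a dark deck, 5 mm thick, reaches 100 mm towards -x. Origin on the counter under the middle of the front face; x points into the sockets, away from the robot. Socket centres at y = -112, -56, 0, 56, 112 mm, 18 mm above the counter.
- socket_mid (a point): Mouth of the bar's middle socket. Over each socket a green button (top 49 mm above the counter) rides on a sprung detent slide, whose ball drops before the ridge on the plug. A pen is unplugged by a straight pull along the bar's -x: 8 to 16 N over the first 13 mm, then little; it is clear of the socket after 28 mm. Lifting it while plugged in only wrenches it in the grip.
- pen_a: Serum pen, about 80 g, may be absent. Teal square barrel 85 x 26 x 26 mm, white band near the plug; steel plug tongue 16 x 8 mm at +x, to x = 68.5 mm, brass ridge on top; orange plunger 23 mm across at -x. Origin at the barrel's centre, x towards the plug. Starts lying on the bar's deck, fully plugged in, its x along the bar's x, barrel end 1 mm from the housing. Pens differ only in the plunger.
- plunger_a (a joint): Plunger of pen_a (absent with it): 0 m = pushed in (starts at 0 to 3 mm: pen spent), 0.030 m = pulled right out (starts at 24 to 30 mm: pen full). Its outer end lies 58.5 mm from the barrel's centre when in, 88.5 mm when right out. It slides at 8 N, less than unplugging may take: hold the barrel.
- pen_b: Serum pen, about 80 g, may be absent. Teal square barrel 85 x 26 x 26 mm, white band near the plug; steel plug tongue 16 x 8 mm at +x, to x = 68.5 mm, brass ridge on top; orange plunger 23 mm across at -x. Origin at the barrel's centre, x towards the plug. Starts lying on the bar's deck, fully plugged in, its x along the bar's x, barrel end 1 mm from the housing. Pens differ only in the plunger.
- plunger_b (a joint): Plunger of pen_b (absent with it): 0 m = pushed in (starts at 0 to 3 mm: pen spent), 0.030 m = pulled right out (starts at 24 to 30 mm: pen full). Its outer end lies 58.5 mm from the barrel's centre when in, 88.5 mm when right out. It slides at 8 N, less than unplugging may take: hold the barrel.
- pen_c: Serum pen, about 80 g, may be absent. Teal square barrel 85 x 26 x 26 mm, white band near the plug; steel plug tongue 16 x 8 mm at +x, to x = 68.5 mm, brass ridge on top; orange plunger 23 mm across at -x. Origin at the barrel's centre, x towards the plug. Starts lying on the bar's deck, fully plugged in, its x along the bar's x, barrel end 1 mm from the housing. Pens differ only in the plunger.
- plunger_c (a joint): Plunger of pen_c (absent with it): 0 m = pushed in (starts at 0 to 3 mm: pen spent), 0.030 m = pulled right out (starts at 24 to 30 mm: pen full). Its outer end lies 58.5 mm from the barrel's centre when in, 88.5 mm when right out. It slides at 8 N, less than unplugging may take: hold the barrel.
- pen_d: Serum pen, about 80 g, may be absent. Teal square barrel 85 x 26 x 26 mm, white band near the plug; steel plug tongue 16 x 8 mm at +x, to x = 68.5 mm, brass ridge on top; orange plunger 23 mm across at -x. Origin at the barrel's centre, x towards the plug. Starts lying on the bar's deck, fully plugged in, its x along the bar's x, barrel end 1 mm from the housing. Pens differ only in the plunger.
- plunger_d (a joint): Plunger of pen_d (absent with it): 0 m = pushed in (starts at 0 to 3 mm: pen spent), 0.030 m = pulled right out (starts at 24 to 30 mm: pen full). Its outer end lies 58.5 mm from the barrel's centre when in, 88.5 mm when right out. It slides at 8 N, less than unplugging may take: hold the barrel.
- pen_e: Serum pen, about 80 g, may be absent. Teal square barrel 85 x 26 x 26 mm, white band near the plug; steel plug tongue 16 x 8 mm at +x, to x = 68.5 mm, brass ridge on top; orange plunger 23 mm across at -x. Origin at the barrel's centre, x towards the plug. Starts lying on the bar's deck, fully plugged in, its x along the bar's x, barrel end 1 mm from the housing. Pens differ only in the plunger.
- plunger_e (a joint): Plunger of pen_e (absent with it): 0 m = pushed in (starts at 0 to 3 mm: pen spent), 0.030 m = pulled right out (starts at 24 to 30 mm: pen full). Its outer end lies 58.5 mm from the barrel's centre when in, 88.5 mm when right out. It slides at 8 N, less than unplugging may take: hold the barrel.
- unit_drawer0 (a joint): Slim drawer of the low white drawer unit (unit 280 x 270 mm, 80 mm high, fixed): 0 m = shut, grows as it slides out towards the robot, at most 0.197 m. Wooden front, slides with about 1 to 3 N and stays where it is left. Starts at 0 to 20 mm.
- unit_drawer0_handle (a point): Middle of the drawer's brass bar handle: a round bar 11 mm thick, 120 mm long along the point's y, 35 mm in front of the drawer face, 36 mm below the top of the unit, 44 mm above the counter. The point's -x is the direction in which the drawer opens. It moves with the drawer.
- drawer_floor (a point): Middle of the drawer's inner floor, 22 mm above the counter; moves with the drawer. Inside, the drawer is 235 mm along the point's x (x points to its back), 228 mm along y, its walls reach 36 mm above the floor. Opened fully, the part from x = -117 to +72 mm is uncovered, the rest is under the unit's top.
- tray: Yellow open refill tray, loose, 0.6 kg, 210 x 160 mm, 32 mm high, walls and floor 5 mm thick. Origin at the centre of its underside, x along the 210 mm side.
- hairbrush: Bystander: wooden hairbrush, 210 mm long. Origin under it, on the counter.
- face_roller: Bystander: green silicone face roller with a beige handle, 135 mm long. Origin under it, on the counter.
- compact: Bystander: round pink plastic compact, 72 mm across, 16 mm high. Origin under it, on the counter.
- cuticle_pusher: Bystander: stainless cuticle pusher, 132 mm long, 6 mm high. Origin under it, on the counter.
- soap: Bystander: amber bottle, 68 mm across, 160 mm high. Origin under it, on the counter.
- tumbler: Bystander: blue ceramic tumbler, 72 mm across, 100 mm high. Origin under it, on the counter.
Things that resemble listed ones, but are neither listed nor needed, are in the scene too. What is shaped like the pen_c but brown or green is not meant. Leave any brown look-alike of the pen_e alone.

How it is judged:
On the way, in this order (a step that is already met when the one before it is completed fails the run):
1. the drawer has been pulled open (100 mm or more) (value of joint unit_drawer0 above 0.1 m), for 0.2 s.
2. all full pens lie flat inside the drawer (x of pen_a in the frame of drawer_floor between -0.108 and 0.108 m and y of pen_a in the frame of drawer_floor between -0.105 and 0.105 m and z of pen_a in the frame of drawer_floor between 0.005 and 0.026 m and x of pen_b in the frame of drawer_floor between -0.108 and 0.108 m and y of pen_b in the frame of drawer_floor between -0.105 and 0.105 m and z of pen_b in the frame of drawer_floor between 0.005 and 0.026 m and x of pen_c in the frame of drawer_floor between -0.108 and 0.108 m and y of pen_c in the frame of drawer_floor between -0.105 and 0.105 m and z of pen_c in the frame of drawer_floor between 0.005 and 0.026 m), for 0.2 s.
At the end, for the whole second after the job is handed in: Drawer shut to 10 mm; each full pen lies flat in it (centre within 26 mm of its floor), plunger out over 16 mm; each spent pen lies in the tray (centre within 90 x 66 mm of its middle, 32 mm of its underside), plunger out under 10 mm; tray flat on the counter, pens at rest (all of step 2 and value of joint each of unit_drawer0, plunger_d, plunger_e below 0.01 m and value of joint each of plunger_a, plunger_b, plunger_c above 0.016 m and x of pen_d in the frame of tray between -0.09 and 0.09 m and y of pen_d in the frame of tray between -0.066 and 0.066 m and z of pen_d in the frame of tray between 0.008 and 0.032 m and x of pen_e in the frame of tray between -0.09 and 0.09 m and y of pen_e in the frame of tray between -0.066 and 0.066 m and z of pen_e in the frame of tray between 0.008 and 0.032 m and linear speed of each of pen_a, pen_b, pen_c, pen_d, pen_e below 0.03 m/s and height (world z) of tray below 0.01 m and angle between tray's own z axis and vertical below 0.1 rad); the robot touches nothing.
It fails at once if a bystander on the counter is moved by more than 40 mm (distance of any of hairbrush, face_roller, compact, cuticle_pusher, soap, tumbler from where it was at the start of the episode above 0.04 m).
Of pen_a, pen_b, pen_c, pen_d, pen_e only 4 to 5 are there at a start; the rules pass over those that are not, and their reading is None.
At some moment in a run one of tray may be knocked a few centimetres aside while the robot is not near it.
Once in a run the grip may slacken for a moment while it holds something.
It also fails if it takes over 210 s, if anything falls off the work surface, if the arm or the gripper's body presses on something with over 40 N, if the wrist force passes 120 N, or if a joint passes its speed limit or range.

ROBOT

A 6-joint arm with a two-finger parallel gripper is mounted at the origin on the work surface. World frame = base frame: x ahead of the robot, y to its left, z up, the work surface at z = 0. Lengths are in m, angles in rad, forces in N, time in s.
With the tool pointing down it reaches from about 0.35 to 0.85 m from the base axis. Payload 8.1 kg.
Tool frame: the origin (TCP) lies at the very end of the fingers, on their centre line; the grasp point (between the pads) lies 19 mm behind it; z points along the fingers, y is the line along which they close (so a half turn about z gives the same grasp; the last joint's range is limited). The gripper opens to 93 mm and grips with 3 to 60 N. Pads are 15 mm wide; open, the fingers measure 128 mm over their backs; the gripper's body (75 mm by 188 mm) begins 65 mm behind the grasp point.
Start: joints at [-1.224, 0.13, 1.488, -0, 1.523, -0.085], TCP at [0.251, -0.545, 0.219] pointing down, gripper open.
Joint ranges: [-2.96, 2.96], [-0.89, 2.26], [0.02, 2.5], [-1.34, 4.48], [0, 2.73], [-2.66, 2.66]. Speed limits (rad/s): [2.39, 2.39, 2.79, 3.14, 3.14, 3.14].

INTERFACE

Orientations are given as a rotation vector (axis times angle).
In Python, from plant import robot gives the robot as it stands.
- The arm moves only by the tool play_rows, never from a script. Its argument "deltas" is one flat list of numbers, 5 for each row, row after row: the shift along the tool's x, y, z in mm, then the turn about the tool's z in degrees, then the finger opening in mm, from 0 to 93. A call has 1 to 10 rows; each row shifts and turns the commanded pose from where the row before left it, along the tool's axes as they then stand; what a row does not reach is not made up. A row lasts 1/12 s, in which the tool goes at most 41.7 mm and 7.16 degrees, less where a joint would pass 70% of its speed; a pose out of reach is approached as far as the arm can. A call with a gripper value outside its range is refused whole. The fingers move at their own pace and stop on an object; "newtons" is the grip in N (left out, the last holds). Time passes only in rows, so rows that do not move let the fingers close. It gives the time, the measured TCP pose, the force, the opening and the grip force at its end, in the units of the state.
- robot.read_state(): the state, without advancing time (a new reading comes with each control period).
- robot.read_camera(name): name is "side" or "top" or "wrist"; returns a dict with "pixels" (384x512x3 uint8, blue, green, red), "mtx" (3x3 intrinsics, pixels), "D" ([k1, k2, p1, p2, k3] as OpenCV has them; the pictures are not rectified), "eye" and "rotation" of the camera in the world. Camera axes: x right, y up, looking along -z (the intrinsics and any distortion apply to the point x, -y, -z); pixel columns grow to the right and rows downward; lengths in m; the calibration is good to about 2 mm. A picture is of the moment at which its call begins. There is no depth.
- robot.close_job(): hands the job in; it is judged then, once.
The state is a dict: "t": time; "q": joint angles; "dq": joint speeds; "joint_torque": joint torques, N m; "tool_pos": TCP position; "orientation": TCP orientation; "force": force on the tool from outside, world axes, zero at the start; "wrist_torque": the same for the moment, N m; "opening": finger opening in m; "gripper_force": force on a finger pad.
Only numpy, scipy, OpenCV 4.12 (cv2) and the standard library are available. Lean on these libraries where they do the work, as an engineer would, in place of code of your own. Each camera call takes 0.05 s, during which the arm holds its last target. There are 200 camera calls.

## Working session

There is one attempt and no reset: what is moved stays moved. The work goes in short steps, Python scripts to look and compute and a tool call to move; the robot and the scene stay as the last step left them, time stands still between calls to the robot, and variables do not carry over. Pictures are saved under pics/ and viewed, at most 14 in all, crops included, and the job is handed in when it is done.

Besides the shell and the picture viewer there is one more tool, called after ">>>" by a JSON object that holds its "api" and its "payload". play_rows: Moves the arm, as the interface text tells. Its arguments: {"type":"object","properties":{"deltas":{"type":"array"},"newtons":{"type":"number"}},"required":["deltas"]}

```bash
ls; mkdir -p pics
python3 - <<'E'
from plant import robot
import cv2
for n in ["top","side"]:
    c=robot.read_camera(n); cv2.imwrite(f"pics/{n}0.png",c["pixels"]); print(n,c["mtx"].tolist(),c["D"],c["eye"],c["rotation"])
s=robot.read_state(); print(s)
E
```

```text
pics
top [[352.05091447792245, 0.0, 261.92210079947677], [0.0, 352.05091447792245, 194.09726524317722], [0.0, 0.0, 1.0]] [0.01099201 0.         0.         0.         0.        ] [ 0.42648745 -0.0428031   1.21017438] [ 0.06554199 -0.0602109  -1.54240825]
side [[347.3179327883652, 0.0, 258.17858330969835], [0.0, 347.3179327883652, 190.4194225649419], [0.0, 0.0, 1.0]] [-0.04304375  0.          0.          0.          0.        ] [0.36975633 0.88301043 0.66498607] [ 0.13939164 -1.4313496  -2.64497249]
{'t': 0.1, 'q': array([-1.22440989e+00,  1.31068666e-01,  1.48913708e+00,  7.41643657e-06,
        1.52300474e+00, -8.53919457e-02]), 'dq': array([-1.13688742e-03, -2.11328792e-03, -3.27909414e-03, -1.14280119e-04,
        5.79717136e-05,  5.93569633e-04]), 'joint_torque': array([ 1.60028027e-03, -5.61341035e+01, -4.93095195e+01,  7.71209691e-02,
        2.91020708e-02, -5.45610908e-05]), 'tool_pos': array([ 0.25094925, -0.54445036,  0.21772078]), 'orientation': array([-3.06709699e+00, -6.72635221e-01,  3.18990516e-04]), 'force': array([-0.54428026, -0.23961171, -0.12183329]), 'wrist_torque': array([ 0.01845622, -0.0667718 ,  0.00050314]), 'gripper_force': 0.0, 'opening': 0.0930380707959622}
```

View pics/top0.png

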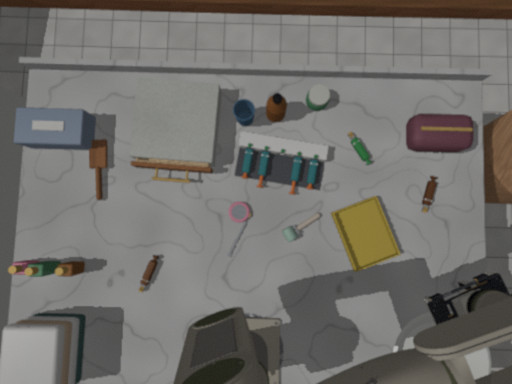

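View pics/side0.png

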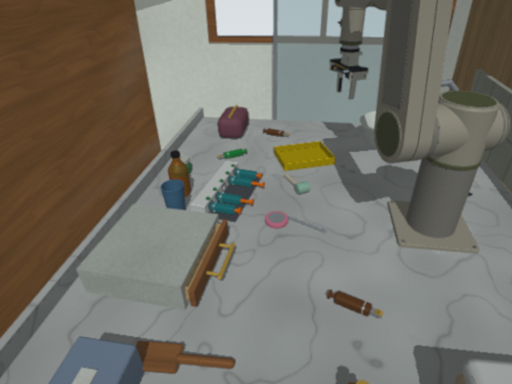

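The top picture shows four teal pens in the bar at about (248,160), (264,165), (296,172) and (312,172), with the middle socket at about (280,165) empty. The drawer unit is at (175,120) with its handle at (172,181), and the tray is at (365,233). Look-alikes to leave alone are the green one at (360,148) and the brown ones at (429,193) and (149,272). Next is a close crop of the bar to check that choice.

```bash
cat > h.py <<'E'
import numpy as np, cv2
from scipy.spatial.transform import Rotation as R
from plant import robot
def rmat(r):
    r=np.array(r); return R.from_rotvec(r).as_matrix() if r.size==3 else r
def ray(c,uv):
    p=cv2.undistortPoints(np.array([[uv]],float),c["mtx"],c["D"])[0,0]
    return rmat(c["rotation"])@np.array([p[0],-p[1],-1.])
def onz(c,uv,z):
    d=ray(c,uv); e=np.array(c["eye"]); return e+d*(z-e[2])/d[2]
def proj(c,P):
    p=rmat(c["rotation"]).T@(np.array(P,float)-c["eye"])
    return cv2.projectPoints(np.array([[p[0],-p[1],-p[2]]]),np.zeros(3),np.zeros(3),c["mtx"],c["D"])[0][0,0]
def tri(c1,u1,c2,u2):
    A=np.stack([ray(c1,u1),-ray(c2,u2)],1); b=np.array(c2["eye"])-c1["eye"]
    s=np.linalg.lstsq(A,b,rcond=None)[0]; a=c1["eye"]+A[:,0]*s[0]; q=c2["eye"]-A[:,1]*s[1]
    return (a+q)/2,np.linalg.norm(a-q)
def crop(c,x0,y0,w,h,k,name):
    cv2.imwrite(f"pics/{name}.png",cv2.resize(c["pixels"][y0:y0+h,x0:x0+w],None,fx=k,fy=k,interpolation=cv2.INTER_CUBIC))
E
python3 - <<'E'
from h import *
c=robot.read_camera("top"); d=robot.read_camera("side")
a=cv2.resize(c["pixels"][120:210,225:345],None,fx=6.5,fy=6.5,interpolation=cv2.INTER_CUBIC)
cv2.imwrite("pics/c1.png",a[:585])
crop(d,185,140,130,95,6,"c2")
for n,uv,z in [("barFL",(235,180),.005),("barFR",(319,188),.005),("handleL",(153,181),.044),("handleR",(190,182),.044),("trayTop",(376,198),.032),("trayL",(333,212),.032),("trayR",(399,254),.032),("trayB",(356,269),.032),("compact",(239,212),.016),("tumb",(245,112),.1),("roller",(290,233),.02),("rollerh",(320,214),.01)]: print(n,onz(c,uv,z).round(3))
E
```

```text
barFL [0.57  0.057 0.005]
barFR [ 0.55  -0.233  0.005]
handleL [0.554 0.326 0.044]
handleR [0.554 0.203 0.044]
trayTop [ 0.519 -0.42   0.032]
trayL [ 0.468 -0.276  0.032]
trayR [ 0.335 -0.496  0.032]
trayB [ 0.282 -0.354  0.032]
compact [0.46  0.039 0.016]
tumb [0.78  0.024 0.1  ]
roller [ 0.394 -0.135  0.02 ]
rollerh [ 0.461 -0.237  0.01 ]
```

View pics/c1.png

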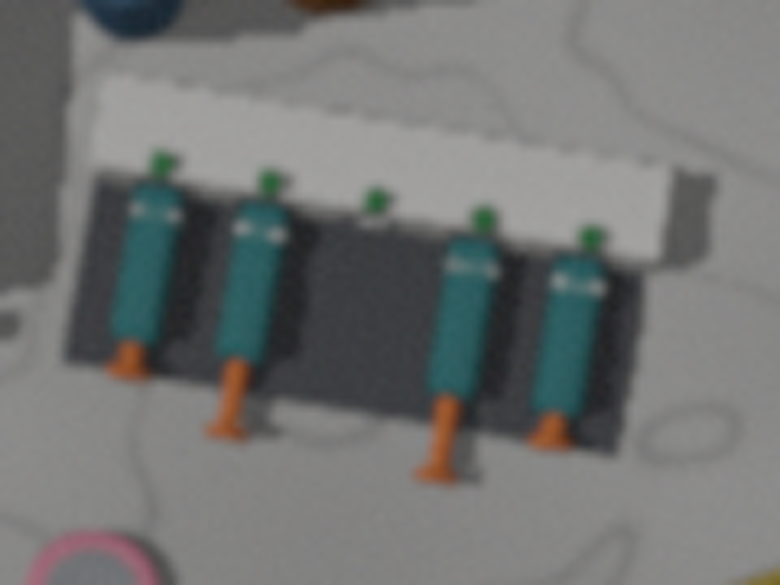

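View pics/c2.png

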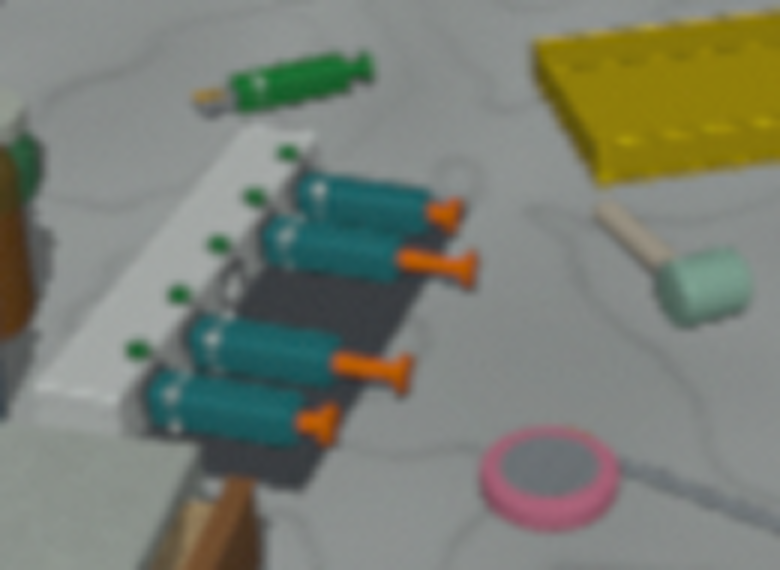

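The pens from left to right are spent, full, (socket empty), full, spent. Both crops agree. Now I'll triangulate the bar, the handle and the tray.

```bash
python3 - <<'E'
from h import *
c=robot.read_camera("top"); d=robot.read_camera("side")
T=lambda p:(225+(p[0]+.5)/6.5-.5,120+(p[1]+.5)/6.5-.5)
S=lambda p:(185+(p[0]+.5)/6-.5,140+(p[1]+.5)/6-.5)
bt=[(164,163),(271,183),(376,203),(485,218),(592,240)]; bs=[(138,350),(180,294),(219,244),(255,196),(287,152)]
P=[]
for a,b in zip(bt,bs):
    p,e=tri(c,T(a),d,S(b)); P.append(p); print("btn",p.round(4),round(e,4))
P=np.array(P); v=np.polyfit([112,56,0,-56,-112],P,1); print(v, np.degrees(np.arctan2(-v[0][0],v[0][1])))
for n,a,b in [("pl1",(130,370),(322,418)),("pl2",(228,430),(402,374)),("pl4",(437,472),(466,268)),("pl5",(550,438),(449,215))]:
    p,e=tri(c,T(a),d,S(b)); print(n,p.round(4),round(e,4))
for z0,(f,g) in zip([.031]*4,[((158,190),(135,345)),((264,205),(239,362)),((474,240),(450,398)),((580,258),(557,412))]):
    F=onz(c,T(f),z0);G=onz(c,T(g),z0);w=F-G;print("pen",F.round(4),G.round(4),np.linalg.norm(w).round(4),np.degrees(np.arctan2(w[1],w[0])).round(1))
s=robot.read_state(); print(rmat(s["orientation"]).round(3))
crop(d,160,200,100,110,5,"c3"); crop(c,115,60,120,130,5,"c4")
w=robot.read_camera("wrist");print(w["mtx"],w["D"]);t=rmat(s["orientation"]);print(t.T@(w["eye"]-s["tool_pos"]),(t.T@rmat(w["rotation"])).round(3))
E
python3 -c "
import cv2,numpy as np
a=cv2.imread('pics/c3.png');b=cv2.imread('pics/c4.png')
h=max(a.shape[0],b.shape[0])
z=lambda i:cv2.resize(cv2.copyMakeBorder(i,0,h-i.shape[0],0,0,0),None,fx=.72,fy=.72)
cv2.imwrite('pics/c34.png',np.hstack([z(a),z(b)]))"
```

```text
btn [0.6858 0.0077 0.0442] 0.0001
btn [ 0.6771 -0.0477  0.0448] 0.0008
btn [ 0.6684 -0.1021  0.0449] 0.0014
btn [ 0.6614 -0.1586  0.0448] 0.0001
btn [ 0.6528 -0.2136  0.0449] 0.0029
[[ 1.45557703e-04  9.88520909e-04 -2.41888849e-06]
 [ 6.69118150e-01 -1.02861051e-01  4.47394603e-02]] -8.376494031695456
pl1 [0.5821 0.0235 0.0208] 0.003
pl2 [ 0.5507 -0.0289  0.0157] 0.0006
pl4 [ 0.5318 -0.1388  0.017 ] 0.0
pl5 [ 0.5512 -0.1976  0.0171] 0.0001
pen [0.6744 0.011  0.031 ] [0.5925 0.0205 0.031 ] 0.0824 -6.6
pen [ 0.6679 -0.0445  0.031 ] [ 0.5851 -0.0338  0.031 ] 0.0836 -7.4
pen [ 0.6524 -0.1544  0.031 ] [ 0.5692 -0.1436  0.031 ] 0.0839 -7.4
pen [ 0.6444 -0.2098  0.031 ] [ 0.5634 -0.1992  0.031 ] 0.0817 -7.5
[[ 0.908  0.419 -0.   ]
 [ 0.419 -0.908  0.001]
 [ 0.    -0.001 -1.   ]]
[[268.41776808   0.         258.55463549]
 [  0.         268.41776808 190.03463193]
 [  0.           0.           1.        ]] [-0.03365201  0.          0.          0.          0.        ]
[ 0.06719523 -0.00107881 -0.16588574] [[-0.001  0.969  0.247]
 [ 1.     0.001  0.001]
 [ 0.001  0.247 -0.969]]
```

View pics/c34.png

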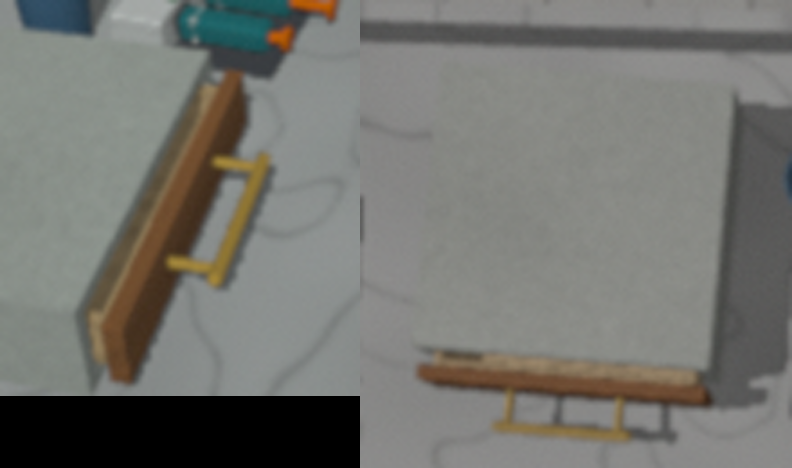

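The handle's ends are at about (152,178) and (189,181) in the top picture, and the near end is at (220,277) in the side picture. The drawer is slightly open.

Run:
```python
from h import *
c=robot.read_camera("top"); d=robot.read_camera("side")
L,e1=tri(c,(152.3,178.5),d,(219.6,276.8)); Rr,e2=tri(c,(189.3,181),d,(232.5,244.5))
print(L,e1,Rr,e2,(L+Rr)/2); v=L-Rr; print("drawer x yaw",np.degrees(np.arctan2(v[1],v[0]))-90)
for z in(.044,):print(onz(c,(152.3,178.5),z),onz(c,(189.3,181),z))
# unit front top edge and drawer front ends, orig px
q=lambda x,y:((x-360+.5)/3.6-.5+115,(y+.5)/3.6-.5+60)
for a,b,z in [(q(418,347),q(710,368),.08),(q(420,377),q(706,400),.065)]:
    A=onz(c,a,z);B=onz(c,b,z);w=A-B;print(A,B,np.degrees(np.arctan2(w[1],w[0]))-90)
```

```text
[0.56292482 0.32891885 0.04542508] 0.0012338724218682573 [0.55891515 0.20676992 0.03951292] 0.0018505769120271958 [0.56091998 0.26784438 0.042469  ]
drawer x yaw -1.8801203033730332
[0.56247842 0.32924411 0.044     ] [0.55749026 0.20565201 0.044     ]
[0.62972086 0.39140192 0.08      ] [0.61788728 0.12756909 0.08      ] -2.5681415674423675
[0.60481705 0.39377602 0.065     ] [0.5908748  0.13233227 0.065     ] -3.0525726920015046
```

>>> {"api": "play_rows", "payload": {"deltas": [0,0,0,-6.95,60,0,0,0,-6.95,60,0,0,0,-6.95,60,0,0,0,-6.95,60,0,0,0,-6.95,60,0,0,0,-6.95,60,0,0,0,-6.95,60,0,0,0,-6.95,60,0,0,0,-6.95,60,0,0,0,0,60], "newtons": 20}}

```text
t: 1.28
tool_pos: [0.2511, -0.5449, 0.2187]
orientation: [2.267, 2.175, -0.0]
force: [0.0, -1.0, 0.4]
opening: 0.0601
gripper_force: 0.0
```

>>> {"api": "play_rows", "payload": {"deltas": [34,11,0,0,40,34,11,0,0,40,34,11,0,0,40,34,11,0,0,40,34,11,0,0,40,34,11,0,0,40,34,11,0,0,40,34,11,0,0,40,34,11,0,0,40,34,11,0,0,40]}}

```text
t: 2.12
tool_pos: [0.3773, -0.2089, 0.2189]
orientation: [2.278, 2.162, 0.0]
force: [1.6, -0.1, 0.5]
opening: 0.04
gripper_force: 0.0
```

>>> {"api": "play_rows", "payload": {"deltas": [34,11,0,0,26,34,11,0,0,26,34,11,0,0,26,34,11,0,0,26,34,11,0,0,26,34,11,0,0,26,34,11,0,0,26,34,11,0,0,26,34,11,0,0,26,34,11,0,0,26]}}

```text
t: 2.95
tool_pos: [0.5034, 0.1259, 0.2188]
orientation: [2.278, 2.163, 0.001]
force: [-0.2, -1.1, -0.3]
opening: 0.0261
gripper_force: 0.0
```

>>> {"api": "play_rows", "payload": {"deltas": [34,11,20,0,26,34,11,20,0,26,34,11,20,0,26,34,11,20,0,26,0,0,0,0,26,0,0,0,0,26]}}

```text
t: 3.45
tool_pos: [0.5517, 0.2587, 0.1354]
orientation: [-2.273, -2.166, 0.008]
force: [0.3, -0.5, 0.7]
opening: 0.026
gripper_force: 0.0
```

Next I'll use the wrist camera to refine the handle position, and write a helper that turns targets into tool-frame moves.

```bash
cat >> h.py <<'E'
def go(x,y,z,yaw=None):
    s=robot.read_state(); t=rmat(s["orientation"]); p=s["tool_pos"]; cy=np.degrees(np.arctan2(t[1,0],t[0,0]))
    if yaw is None: yaw=cy
    a=np.radians(yaw); d=np.array([x,y,z])-p
    print(f"from {p.round(4)} yaw {cy:.1f}: turn {(cy-yaw+180)%360-180:.1f}, after the turn dx {1e3*(d[0]*np.cos(a)+d[1]*np.sin(a)):.1f} dy {1e3*(d[0]*np.sin(a)-d[1]*np.cos(a)):.1f} dz {-1e3*d[2]:.1f}")
E
python3 - <<'E'
from h import *
w=robot.read_camera("wrist"); cv2.imwrite("pics/w1.png",w["pixels"])
go(.560,.268,.025,87.4)
for P in [(.5625,.329,.044),(.5575,.206,.044)]: print(proj(w,P))
E
```

```text
from [0.5528 0.2578 0.1376] yaw 87.2: turn -0.2, after the turn dx 10.5 dy 6.7 dz 112.6
[268.35232535 119.3148362 ]
[268.31257393 241.54241022]
```

View pics/w1.png

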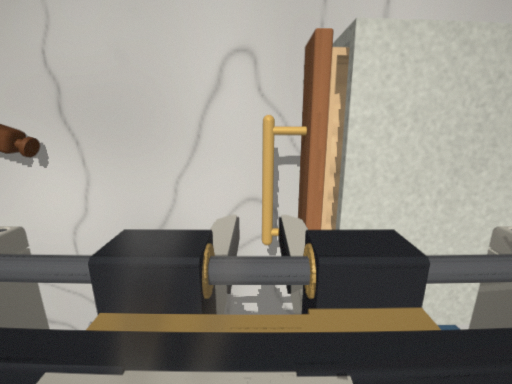

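The handle runs from (268,117) to (267,244), which matches the triangulated prediction to about a pixel. Going down, gripping and pulling.

>>> {"api": "play_rows", "payload": {"deltas": [10,6.7,0,-0.2,26,0,0,30,0,26,0,0,30,0,26,0,0,30,0,26,0,0,22,0,26,0,0,0,0,0,0,0,0,0,0,0,0,0,0,0,0,0,0,0,0,0,0,0,0,0], "newtons": 25}}

```text
t: 4.33
tool_pos: [0.5624, 0.2672, 0.0296]
orientation: [2.269, 2.17, 0.005]
force: [-1.7, -4.8, 6.2]
opening: 0.0103
gripper_force: 25.0
```

>>> {"api": "play_rows", "payload": {"deltas": [0,-10,0,0,0,0,-20,0,0,0,0,-20,0,0,0,0,-20,0,0,0,0,-20,0,0,0,0,-20,0,0,0,0,-20,0,0,0,0,-20,0,0,0,0,-15,0,0,0,0,-10,0,0,0]}}

```text
t: 5.17
tool_pos: [0.387, 0.2766, 0.0296]
orientation: [2.268, 2.172, 0.009]
force: [1.6, -0.0, 4.1]
opening: 0.01
gripper_force: 25.0
```

>>> {"api": "play_rows", "payload": {"deltas": [0,-5,0,0,0,0,-5,0,0,0,0,-4,0,0,0,0,0,0,0,0,0,0,0,0,0]}}

```text
t: 5.58
tool_pos: [0.376, 0.2772, 0.0296]
orientation: [2.267, 2.17, 0.014]
force: [11.0, 1.3, -1.8]
opening: 0.0101
gripper_force: 25.0
```

The 11 N reaction shows the drawer is at its end stop. Releasing, rising and heading for the bar.

>>> {"api": "play_rows", "payload": {"deltas": [0,2,0,0,26,0,0,0,0,26,0,0,0,0,26,0,0,-30,0,26,0,0,-40,0,30,0,0,-40,0,30,0,0,-40,0,40,0,0,-40,0,40,0,0,-30,0,40,0,0,0,0,40]}}

```text
t: 6.42
tool_pos: [0.3764, 0.2773, 0.2547]
orientation: [2.268, 2.171, 0.018]
force: [1.4, 0.6, 1.2]
opening: 0.04
gripper_force: 0.0
```

>>> {"api": "play_rows", "payload": {"deltas": [-30,15,0,7,40,-25,20,0,7,40,-25,20,0,7,40,-25,20,0,7,40,-20,20,0,7,40,-10,20,0,7,40,0,20,0,7,40,0,20,0,7,40,0,20,0,7,40,0,20,0,7,40]}}

```text
t: 7.25
tool_pos: [0.4859, 0.0433, 0.2458]
orientation: [-3.106, -0.468, 0.002]
force: [-0.3, 0.0, -0.3]
opening: 0.0401
gripper_force: 0.0
```

>>> {"api": "play_rows", "payload": {"deltas": [0,0,0,7,40,0,0,0,7,40,0,0,0,7,40,0,0,0,4.4,40,0,0,0,0,40]}}

```text
t: 7.67
tool_pos: [0.4853, 0.044, 0.2458]
orientation: [-3.134, 0.223, 0.002]
force: [0.5, 0.6, -0.1]
opening: 0.04
gripper_force: 0.0
```

Run:
```python
from h import *
go(.55,-.10,.22,-8)
```

```text
from [0.4853 0.044  0.2458] yaw -8.1: turn -0.1, after the turn dx 84.1 dy 133.6 dz 25.8
```

>>> {"api": "play_rows", "payload": {"deltas": [15,24,5,0,40,20,32,5,0,40,20,32,5,0,40,20,32,5,0,40,9,13,5,0,40,0,0,0,0,40,0,0,0,0,40]}}

```text
t: 8.25
tool_pos: [0.5501, -0.0996, 0.2205]
orientation: [-3.133, 0.216, 0.004]
force: [-0.1, 0.1, 1.4]
opening: 0.0398
gripper_force: 0.0
```

Run:
```python
from h import *
w=robot.read_camera("wrist")
im=w["pixels"].copy()
hsv=cv2.cvtColor(im,cv2.COLOR_BGR2HSV); m=cv2.inRange(hsv,(80,80,40),(100,255,255))
n,l,st,ce=cv2.connectedComponentsWithStats(m)
for i in range(1,n):
    if st[i,4]>150:
        pts=np.argwhere(l==i)[:,::-1].astype(np.float32); print(st[i],ce[i].round(1),cv2.minAreaRect(pts))
cv2.imwrite("pics/w2.png",im)
for y in(112,56,-56,-112):
    a=np.radians(-8); ex=np.array([np.cos(a),np.sin(a),0]);ey=np.array([-np.sin(a),np.cos(a),0])
    print(y,proj(w,np.array([.6185,-.094,.031])+ey*y).round(1))
c=robot.read_camera("top"); crop(c,115,60,120,180,3,"c5")
```

```text
[151  87  24  13 244] [162.1  93. ] ((162.60153198242188, 92.67230987548828), (23.463817596435547, 11.593234062194824), 3.1798300743103027)
[194  87  23  13 231] [204.7  92.8] ((205.16152954101562, 92.59231567382812), (22.35441780090332, 11.593234062194824), 3.1798300743103027)
[281  88  22  12 223] [291.4  93.4] ((291.5, 93.5), (11.0, 21.0), 90.0)
[323  88  23  13 239] [334.3  94. ] ((333.89691162109375, 93.64460754394531), (11.593234062194824, 22.465356826782227), 86.8201675415039)
[ 195  101   23   53 1076] [206.2 126.9] ((206.1637420654297, 127.08345031738281), (52.2880859375, 21.379226684570312), 87.95458984375)
[ 152  102   26   52 1137] [164.6 126.8] ((164.53475952148438, 127.07366180419922), (51.330055236816406, 23.07886505126953), 86.53176879882812)
[ 280  102   22   53 1046] [290.4 127.4] ((290.3218994140625, 127.80821990966797), (20.467449188232422, 52.07540512084961), 2.12109637260437)
[ 320  103   25   52 1116] [332.1 127.9] ((332.1498107910156, 128.10311889648438), (22.3938045501709, 51.33732986450195), 3.5763344764709473)
112 [3.06156143e+08 6.33696500e+05]
56 [38594311.8   110499.7]
-56 [-3.92305857e+07  1.19162000e+04]
-112 [-3.17065798e+08 -1.55386700e+05]
```

View pics/w2.png

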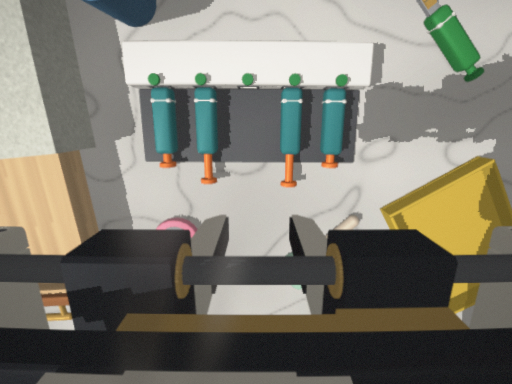

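View pics/c5.png

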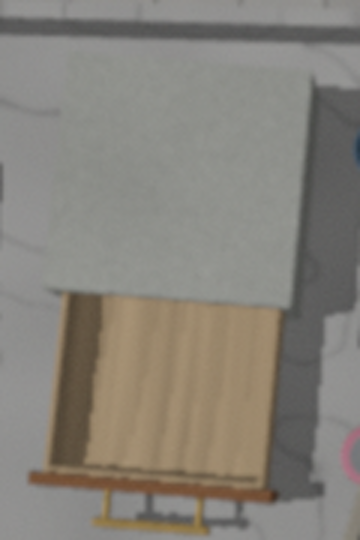

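The wrist picture shows the four pens at x≈164, 206, 290 and 332, with the barrels spanning rows 87–154. The top crop shows the drawer fully open and empty. Now computing grasp points and the drawer frame.

Run:
```python
from h import *
w=robot.read_camera("wrist"); c=robot.read_camera("top")
for n,a,b in [("p1",(162.5,86.5),(166,154.5)),("p2",(205,86.5),(207,154.5)),("p4",(291.5,87),(290,154.5)),("p5",(334.5,87),(331,155))]:
    A=onz(w,a,.031);B=onz(w,b,.031);v=A-B;print(n,((A+B)/2).round(4),np.linalg.norm(v).round(4),np.degrees(np.arctan2(v[1],v[0])).round(1))
P=[onz(w,p,.049) for p in [(154,78.5),(201,78.5),(248,79),(295,79),(342,79.5)]];print(np.round(P,4))
v=P[0]-P[4];print("bar yaw",np.degrees(np.arctan2(v[1],v[0]))-90)
# button height from wrist+top (first pictures)
T=lambda p:(225+(p[0]+.5)/6.5-.5,120+(p[1]+.5)/6.5-.5)
for a,b in [((154,78.5),(164,163)),((342,79.5),(592,240))]: print(tri(w,a,c,T(b)))
q=lambda x,y:((x+.5)/3-.5+115,(y+.5)/3-.5+60)
for n,p,z in [("unitL",(50,290),.08),("unitR",(290,306),.08),("wallLt",(64,295),.058),("wallLb",(52,466),.058),("wallRt",(282,308),.058),("wallRb",(268,480),.058),("faceL",(28,478),.065),("faceR",(274,494),.065)]: print(n,onz(c,q(*p),z).round(4))
go(.6265,-.039,.12,-8)
```

```text
p1 [0.6339 0.0141 0.031 ] 0.0857 -9.4
p2 [ 0.6262 -0.0396  0.031 ] 0.0854 -8.7
p4 [ 0.6109 -0.1479  0.031 ] 0.0847 -7.6
p5 [ 0.6033 -0.2018  0.031 ] 0.0856 -7.3
[[ 0.6835  0.0094  0.049 ]
 [ 0.6753 -0.0461  0.049 ]
 [ 0.667  -0.1011  0.049 ]
 [ 0.6594 -0.1562  0.049 ]
 [ 0.6516 -0.2116  0.049 ]]
bar yaw -8.207623012031206
(array([0.68269688, 0.00720647, 0.05570445]), np.float64(0.0011113965867815749))
(array([ 0.65259771, -0.21474079,  0.03882066]), np.float64(7.365183160360623e-05))
unitL [0.6288 0.3895 0.08  ]
unitR [0.6185 0.1293 0.08  ]
wallLt [0.6276 0.3822 0.058 ]
wallLb [0.4391 0.3846 0.058 ]
wallRt [0.6197 0.1414 0.058 ]
wallRb [0.4303 0.1491 0.058 ]
faceL [0.4254 0.4071 0.065 ]
faceR [0.4154 0.1408 0.065 ]
from [ 0.5506 -0.0981  0.2221] yaw -7.8: turn 0.2, after the turn dx 67.0 dy -69.1 dz 102.1
```

>>> {"api": "play_rows", "payload": {"deltas": [17,-17,20,0.2,42,20,-20,20,0,42,20,-20,20,0,42,10,-12,20,0,42,0,0,22,0,42,0,0,20,0,42,0,0,20,0,42,0,0,0,0,42]}}

```text
t: 9.12
tool_pos: [0.6234, -0.0386, 0.075]
orientation: [-3.133, 0.219, 0.011]
force: [-0.3, 1.1, -0.3]
opening: 0.0419
gripper_force: 0.0
```

Run:
```python
from h import *
go(.6265,-.039,.009,-8.2)
w=robot.read_camera("wrist"); cv2.imwrite("pics/w3.png",w["pixels"])
```

```text
from [ 0.6234 -0.0386  0.075 ] yaw -8.0: turn 0.2, after the turn dx 3.1 dy -0.0 dz 66.0
```

View pics/w3.png

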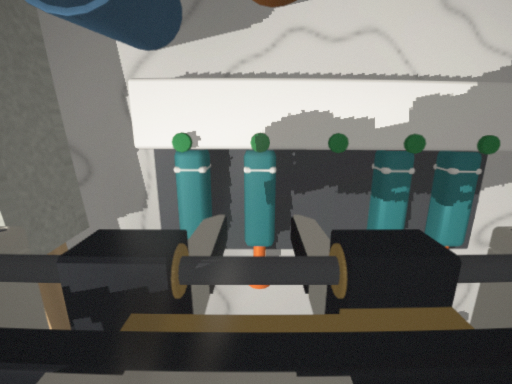

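The barrel at x≈260 is centred between the finger tips at about 222 and 297, clear of its neighbours. Going down, gripping and pulling straight.

>>> {"api": "play_rows", "payload": {"deltas": [3,0,20,0.2,42,0,0,20,0,42,0,0,16,0,42,0,0,10,0,42,0,0,0,0,42,0,0,0,0,15,0,0,0,0,15,0,0,0,0,15,0,0,0,0,15,0,0,0,0,15], "newtons": 45}}

```text
t: 10.0
tool_pos: [0.6311, -0.041, 0.0157]
orientation: [3.133, -0.228, 0.005]
force: [-0.3, 1.2, 5.8]
opening: 0.0256
gripper_force: 45.0
```

>>> {"api": "play_rows", "payload": {"deltas": [-3,0,0,0,15,-3,0,0,0,15,-4,0,0,0,15,-4,0,0,0,15,-4,0,0,0,15,-4,0,0,0,15,-4,0,0,0,15,-4,0,0,0,15,-4,0,0,0,15,0,0,0,0,15]}}

```text
t: 10.83
tool_pos: [0.5969, -0.0361, 0.0153]
orientation: [3.133, -0.228, 0.005]
force: [0.4, 0.3, 7.8]
opening: 0.026
gripper_force: 45.0
```

>>> {"api": "play_rows", "payload": {"deltas": [-3,0,0,0,15,-2,0,-5,0,15,0,0,-15,0,15,0,0,-25,0,15,0,0,-25,0,15,0,0,-25,0,15,0,0,-25,0,15,0,0,-25,0,15,0,0,0,0,15]}}

```text
t: 11.58
tool_pos: [0.5934, -0.0355, 0.1646]
orientation: [3.133, -0.227, 0.011]
force: [0.9, -0.2, 0.9]
opening: 0.0262
gripper_force: 45.0
```

Run:
```python
from h import *
go(.500,.275,.16,87.3); print(robot.read_state()["force"])
w=robot.read_camera("wrist"); cv2.imwrite("pics/w4.png",w["pixels"])
```

```text
from [ 0.5934 -0.0355  0.1646] yaw -8.3: turn -95.6, after the turn dx 305.7 dy -107.9 dz 4.6
[ 0.85764182 -0.19211062  0.87520343]
```

View pics/w4.png

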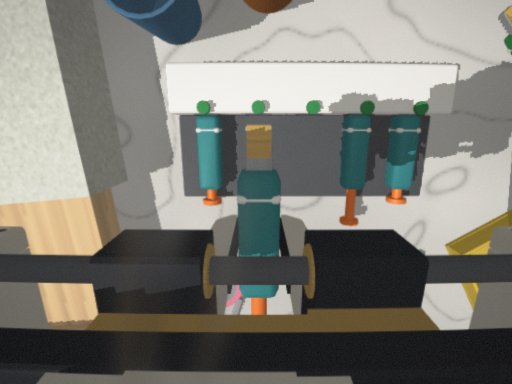

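The pen is out and level in the grip, at about (260,230). The others have not moved. Turning and carrying it to the drawer.

>>> {"api": "play_rows", "payload": {"deltas": [0,0,0,-6.8,15,0,0,0,-6.8,15,0,0,0,-6.8,15,0,0,0,-6.8,15,0,0,0,-6.8,15,0,0,0,-6.8,15,0,0,0,-6.8,15,0,0,0,-6.8,15,0,0,0,-6.8,15,0,0,0,-6.8,15]}}

```text
t: 12.47
tool_pos: [0.5894, -0.035, 0.1563]
orientation: [-2.718, -1.57, 0.005]
force: [-0.3, -0.1, 0.6]
opening: 0.0253
gripper_force: 45.0
```

>>> {"api": "play_rows", "payload": {"deltas": [0,0,0,-6.8,15,0,0,0,-6.8,15,0,0,0,-6.8,15,0,0,0,-7.1,15,20,-7,0,0,15,30,-11,0,0,15,30,-11,0,0,15,30,-11,0,0,15,30,-11,0,0,15,30,-11,0,0,15]}}

```text
t: 13.3
tool_pos: [0.5352, 0.1387, 0.1565]
orientation: [-2.274, -2.165, 0.005]
force: [1.4, -0.2, -0.6]
opening: 0.0256
gripper_force: 45.0
```

>>> {"api": "play_rows", "payload": {"deltas": [30,-11,0,0,15,30,-11,0,0,15,30,-11,0,0,15,30,-9,0,0,15,15,-5,0,0,15,0,0,0,0,15,0,0,0,0,15]}}

```text
t: 13.88
tool_pos: [0.4956, 0.2748, 0.1567]
orientation: [-2.272, -2.168, 0.005]
force: [1.0, -0.7, -1.1]
opening: 0.0253
gripper_force: 45.0
```

Run:
```python
from h import *
go(.500,.275,.027,87.3)
w=robot.read_camera("wrist"); cv2.imwrite("pics/w5.png",w["pixels"])
c=robot.read_camera("top"); crop(c,115,60,200,180,3,"c6")
```

```text
from [0.4956 0.2748 0.1567] yaw 87.3: turn 0.0, after the turn dx 0.4 dy 4.4 dz 129.7
```

View pics/w5.png

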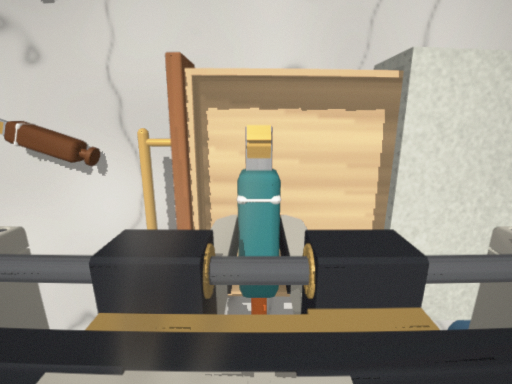

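>>> {"api": "play_rows", "payload": {"deltas": [0,3,20,0,15,0,0,25,0,15,0,0,25,0,15,0,0,20,0,15,0,0,15,0,15,0,0,10,0,15,0,0,3,0,15,0,0,0,0,15,0,0,0,0,15]}}

```text
t: 14.73
tool_pos: [0.5009, 0.2744, 0.0415]
orientation: [2.276, 2.165, 0.001]
force: [-0.5, 0.0, -0.8]
opening: 0.0257
gripper_force: 45.0
```

>>> {"api": "play_rows", "payload": {"deltas": [0,0,2,0,15,0,0,2,0,15,0,0,0,0,15]}}

```text
t: 14.98
tool_pos: [0.5005, 0.2748, 0.0371]
orientation: [2.275, 2.166, 0.001]
force: [-0.5, 0.4, -0.6]
opening: 0.0255
gripper_force: 45.0
```

>>> {"api": "play_rows", "payload": {"deltas": [0,0,2,0,15,0,0,2,0,15,0,0,0,0,15]}}

```text
t: 15.23
tool_pos: [0.5, 0.2747, 0.0324]
orientation: [-2.275, -2.166, 0.0]
force: [0.3, 0.5, -0.1]
opening: 0.0257
gripper_force: 45.0
```

>>> {"api": "play_rows", "payload": {"deltas": [0,0,2,0,15,0,0,0,0,15,0,0,2,0,15,0,0,0,0,15]}}

```text
t: 15.57
tool_pos: [0.5034, 0.2746, 0.0322]
orientation: [2.273, 2.164, 0.007]
force: [0.3, -7.1, 17.9]
opening: 0.0259
gripper_force: 45.0
```

Contact felt. Releasing and rising, then on to pen 4.

>>> {"api": "play_rows", "payload": {"deltas": [0,0,-2,0,15,0,0,0,0,34,0,0,0,0,44,0,0,0,0,44,0,0,-10,0,44,0,0,-30,0,44,0,0,-40,0,44,0,0,-40,0,44,0,0,-30,0,44,0,0,0,0,44]}}

```text
t: 16.4
tool_pos: [0.5039, 0.2764, 0.1899]
orientation: [2.272, 2.164, 0.018]
force: [0.9, 1.0, 0.6]
opening: 0.044
gripper_force: 0.0
```

Run:
```python
from h import *
go(.609,-.1486,.18,-8.2)
go(.611,-.1486,.18)
w=robot.read_camera("wrist"); c=robot.read_camera("top")
cv2.imwrite("pics/c7.png",np.hstack([cv2.resize(w["pixels"],(400,300)),cv2.resize(c["pixels"][60:210,100:300],(400,300))]))
```

```text
from [0.5039 0.2764 0.1899] yaw 87.2: turn 95.4, after the turn dx 164.7 dy 405.7 dz 9.9
from [0.5039 0.2764 0.1899] yaw 87.2: turn 0.0, after the turn dx -419.3 dy 127.7 dz 9.9
```

View pics/c7.png

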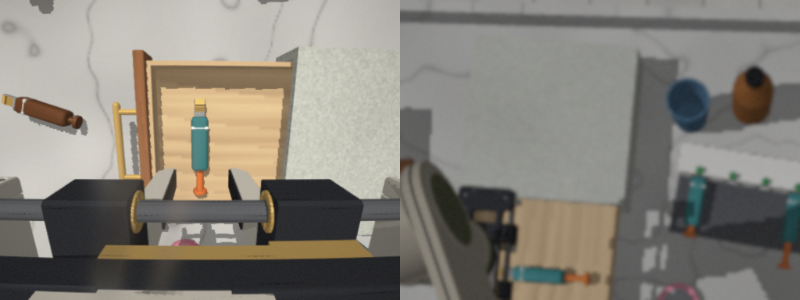

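The first full pen lies flat in the drawer with its plunger still out, at about (200,145) in the left half. Fetching pen 4.

>>> {"api": "play_rows", "payload": {"deltas": [-25,8,0,0,42,-35,10,0,0,42,-35,11,0,0,42,-35,11,0,0,42,-35,11,0,0,42,-35,11,0,0,42,-35,11,0,0,42,-35,11,0,0,42,-35,11,0,0,42,-35,11,0,0,42]}}

```text
t: 17.33
tool_pos: [0.5881, -0.0717, 0.1784]
orientation: [-2.273, -2.164, 0.003]
force: [1.1, 0.6, 0.5]
opening: 0.0421
gripper_force: 0.0
```

>>> {"api": "play_rows", "payload": {"deltas": [-35,11,0,0,42,-35,10,0,0,42,0,0,0,6.8,42,0,0,0,6.8,42,0,0,0,6.8,42,0,0,0,6.8,42,0,0,0,6.8,42,0,0,0,6.8,42,0,0,0,6.8,42,0,0,0,6.8,42]}}

```text
t: 18.17
tool_pos: [0.6055, -0.1406, 0.1781]
orientation: [-3.014, -0.877, 0.005]
force: [-0.5, 0.7, 0.8]
opening: 0.0416
gripper_force: 0.0
```

>>> {"api": "play_rows", "payload": {"deltas": [0,0,0,6.8,42,0,0,0,6.8,42,0,0,0,6.8,42,0,0,0,6.8,42,0,0,0,6.8,42,0,0,0,7,42,0,0,0,0,42,0,0,0,0,42]}}

```text
t: 18.83
tool_pos: [0.6059, -0.1407, 0.1788]
orientation: [-3.133, 0.219, 0.005]
force: [-0.6, 0.7, 0.1]
opening: 0.0419
gripper_force: 0.0
```

```bash
cat >> h.py <<'E'
def pens(w,z=.031):
    hsv=cv2.cvtColor(w["pixels"],cv2.COLOR_BGR2HSV); m=cv2.inRange(hsv,(80,80,40),(100,255,255))
    m=cv2.morphologyEx(m,cv2.MORPH_CLOSE,np.ones((9,3),np.uint8))
    n,l,st,ce=cv2.connectedComponentsWithStats(m)
    for i in range(1,n):
        if st[i,4]>400:
            x0,y0,ww,hh,a=st[i]; f=lambda r:(np.argwhere(l[r]==i).mean(),r)
            A=onz(w,f(y0+2),z);B=onz(w,f(y0+hh-3),z);v=A-B
            print("comp",st[i],"mid",((A+B)/2).round(4),"len",np.linalg.norm(v).round(4),"yaw",np.degrees(np.arctan2(v[1],v[0])).round(1))
E
python3 - <<'E'
from h import *
go(.611,-.1486,.015,-8.2)
pens(robot.read_camera("wrist"))
E
```

```text
from [ 0.6059 -0.1407  0.1788] yaw -8.0: turn 0.2, after the turn dx 6.2 dy 7.1 dz 163.8
comp [ 114  138   32   68 1639] mid [0.6356 0.0123 0.031 ] len 0.0766 yaw -11.2
comp [ 256  139   22   68 1424] mid [ 0.6114 -0.1497  0.031 ] len 0.076 yaw -7.6
comp [ 299  139   26   69 1545] mid [ 0.6032 -0.2035  0.031 ] len 0.0774 yaw -7.5
```

>>> {"api": "play_rows", "payload": {"deltas": [6,7.5,20,0.2,42,0,0,30,0,42,0,0,30,0,42,0,0,30,0,42,0,0,25,0,42,0,0,20,0,42,0,0,9,0,42,0,0,0,0,42,0,0,0,0,15,0,0,0,0,15]}}

```text
t: 19.72
tool_pos: [0.613, -0.1498, 0.0185]
orientation: [3.133, -0.229, 0.004]
force: [1.3, -0.7, -1.2]
opening: 0.033
gripper_force: 0.0
```

>>> {"api": "play_rows", "payload": {"deltas": [0,0,0,0,15,0,0,0,0,15,0,0,0,0,15]}}

```text
t: 19.97
tool_pos: [0.6133, -0.1499, 0.0189]
orientation: [3.132, -0.23, 0.005]
force: [-0.1, -0.1, 6.0]
opening: 0.0255
gripper_force: 45.0
```

>>> {"api": "play_rows", "payload": {"deltas": [-3,0,0,0,15,-3,0,0,0,15,-4,0,0,0,15,-4,0,0,0,15,-4,0,0,0,15,-4,0,0,0,15,-4,0,0,0,15,-4,0,0,0,15,-4,0,0,0,15,-4,0,0,0,15]}}

```text
t: 20.8
tool_pos: [0.5762, -0.1445, 0.0189]
orientation: [3.132, -0.23, 0.008]
force: [3.8, -0.2, 6.4]
opening: 0.0255
gripper_force: 45.0
```

>>> {"api": "play_rows", "payload": {"deltas": [-3,0,0,0,15,-2,0,-5,0,15,0,0,-15,0,15,0,0,-25,0,15,0,0,-30,0,15,0,0,-30,0,15,0,0,-30,0,15,0,0,-20,0,15,0,0,0,-6.8,15,0,0,0,-6.8,15]}}

```text
t: 21.63
tool_pos: [0.5699, -0.1433, 0.1741]
orientation: [3.137, 0.15, 0.004]
force: [-0.2, -0.4, -0.9]
opening: 0.0254
gripper_force: 45.0
```

>>> {"api": "play_rows", "payload": {"deltas": [0,0,0,-6.8,15,0,0,0,-6.8,15,0,0,0,-6.8,15,0,0,0,-6.8,15,0,0,0,-6.8,15,0,0,0,-6.8,15,0,0,0,-6.8,15,0,0,0,-6.8,15,0,0,0,-6.8,15,0,0,0,-6.8,15]}}

```text
t: 22.47
tool_pos: [0.5684, -0.1428, 0.1712]
orientation: [-2.516, -1.88, 0.001]
force: [-0.4, -0.1, -1.2]
opening: 0.0254
gripper_force: 45.0
```

>>> {"api": "play_rows", "payload": {"deltas": [0,0,0,-7,15,0,0,0,-7,15,0,0,0,0,15]}}

```text
t: 22.72
tool_pos: [0.5685, -0.1429, 0.1713]
orientation: [-2.268, -2.172, 0.001]
force: [0.1, 0.1, -1.1]
opening: 0.0251
gripper_force: 45.0
```

Run:
```python
from h import *
go(.570,.275,.16,87.3)
```

```text
from [ 0.5685 -0.1429  0.1713] yaw 87.5: turn 0.2, after the turn dx 417.5 dy -18.2 dz 11.3
```

>>> {"api": "play_rows", "payload": {"deltas": [25,-1,0,0,15,36,-1.5,0,0,15,36,-1.5,0,0,15,36,-1.5,0,0,15,36,-1.5,0,0,15,36,-1.5,0,0,15,36,-1.5,0,0,15,36,-1.5,0,0,15,36,-1.5,0,0,15,36,-1.5,0,0,15]}}

```text
t: 23.55
tool_pos: [0.571, 0.2079, 0.1715]
orientation: [-2.28, -2.161, 0.001]
force: [1.1, -0.6, -0.6]
opening: 0.0257
gripper_force: 45.0
```

>>> {"api": "play_rows", "payload": {"deltas": [36,-1.5,0,0,15,27,-1.5,0,0,15,5,0,0,0,15,0,0,0,0,15,0,0,0,0,15]}}

```text
t: 23.97
tool_pos: [0.5718, 0.2738, 0.1712]
orientation: [2.277, 2.164, -0.002]
force: [-0.5, -0.3, -1.1]
opening: 0.0257
gripper_force: 45.0
```

Run:
```python
from h import *
go(.570,.275,.045,87.3)
```

```text
from [0.5718 0.2738 0.1712] yaw 87.1: turn -0.2, after the turn dx 1.2 dy -1.9 dz 126.2
```

>>> {"api": "play_rows", "payload": {"deltas": [1,-2,20,0,15,0,0,30,0,15,0,0,30,0,15,0,0,25,0,15,0,0,15,0,15,0,0,6,0,15,0,0,2,0,15,0,0,2,0,15,0,0,2,0,15,0,0,0,0,15]}}

```text
t: 24.8
tool_pos: [0.5712, 0.2754, 0.041]
orientation: [2.275, 2.165, 0.003]
force: [0.3, -0.2, -1.1]
opening: 0.0258
gripper_force: 45.0
```

>>> {"api": "play_rows", "payload": {"deltas": [0,0,2,0,15,0,0,0,0,15,0,0,0,0,15]}}

```text
t: 25.05
tool_pos: [0.5704, 0.2756, 0.0381]
orientation: [2.275, 2.166, 0.001]
force: [-0.3, -0.6, -0.4]
opening: 0.0255
gripper_force: 45.0
```

>>> {"api": "play_rows", "payload": {"deltas": [0,0,2,0,15,0,0,0,0,15,0,0,1.5,0,15,0,0,0,0,15]}}

```text
t: 25.38
tool_pos: [0.5717, 0.2756, 0.0359]
orientation: [2.274, 2.165, 0.004]
force: [-0.1, -1.6, 8.0]
opening: 0.0254
gripper_force: 45.0
```

>>> {"api": "play_rows", "payload": {"deltas": [0,0,-1,0,15,0,0,0,0,34,0,0,0,0,44,0,0,0,0,44,0,0,-10,0,44,0,0,-30,0,44,0,0,-40,0,44,0,0,-40,0,44,0,0,-30,0,44,0,0,0,0,44]}}

```text
t: 26.22
tool_pos: [0.5742, 0.277, 0.1954]
orientation: [2.271, 2.163, 0.02]
force: [0.5, 1.0, 1.0]
opening: 0.0441
gripper_force: 0.0
```

Run:
```python
from h import *
go(.610,.016,.18)
w=robot.read_camera("wrist"); pens(w,.048); 
hsv=cv2.cvtColor(w["pixels"],cv2.COLOR_BGR2HSV); m=cv2.inRange(hsv,(3,180,120),(12,255,255))
n,l,st,ce=cv2.connectedComponentsWithStats(m); print([s.tolist() for s in st[1:] if s[4]>30])
cv2.imwrite("pics/w6.png",w["pixels"])
```

```text
from [0.5742 0.277  0.1954] yaw 87.2: turn 0.0, after the turn dx -259.0 dy 48.5 dz 15.4
comp [ 245  148   20   67 1282] mid [0.57   0.2772 0.048 ] len 0.0757 yaw 87.4
comp [ 188  152   24   68 1385] mid [0.5023 0.2751 0.048 ] len 0.0776 yaw 84.1
[[249, 218, 14, 31, 228]]
```

Both full pens are in the drawer, at (0.570,0.277) and (0.502,0.275). Now spent pen 1.

>>> {"api": "play_rows", "payload": {"deltas": [-25,5,0,0,42,-35,7,0,0,42,-35,7,0,0,42,-35,7,0,0,42,-35,6,0,0,42,-35,6,0,0,42,-35,6,0,0,42,-26,4,0,0,42,0,0,0,6.8,42,0,0,0,6.8,42]}}

```text
t: 27.1
tool_pos: [0.6045, 0.0102, 0.1837]
orientation: [-2.522, -1.871, 0.003]
force: [0.6, -0.3, -0.1]
opening: 0.0422
gripper_force: 0.0
```

>>> {"api": "play_rows", "payload": {"deltas": [0,0,0,6.8,42,0,0,0,6.8,42,0,0,0,6.8,42,0,0,0,6.8,42,0,0,0,6.8,42,0,0,0,6.8,42,0,0,0,6.8,42,0,0,0,6.8,42,0,0,0,6.8,42,0,0,0,6.8,42]}}

```text
t: 27.93
tool_pos: [0.6045, 0.0124, 0.1837]
orientation: [-3.138, -0.144, 0.004]
force: [0.3, 0.1, -0.1]
opening: 0.042
gripper_force: 0.0
```

>>> {"api": "play_rows", "payload": {"deltas": [0,0,0,6.8,42,0,0,0,7,42,0,0,0,0,42,0,0,0,0,42]}}

```text
t: 28.27
tool_pos: [0.6047, 0.0124, 0.1841]
orientation: [-3.134, 0.219, 0.003]
force: [-0.5, -0.2, 0.2]
opening: 0.0419
gripper_force: 0.0
```

Run:
```python
from h import *
go(.634,.0150,.013,-8.2)
pens(robot.read_camera("wrist"))
```

```text
from [0.6047 0.0124 0.1841] yaw -8.0: turn 0.2, after the turn dx 28.6 dy -6.8 dz 171.1
comp [ 242  118   22   70 1453] mid [0.6356 0.0165 0.031 ] len 0.077 yaw -8.4
comp [ 414  120   37   69 1912] mid [ 0.604  -0.1988  0.031 ] len 0.0772 yaw -5.9
comp [  26  221   69   26 1296] mid [0.5679 0.2786 0.031 ] len 0.0555 yaw -65.3
```

>>> {"api": "play_rows", "payload": {"deltas": [14,-4,20,0.2,42,15,-4.2,30,0,42,0,0,30,0,42,0,0,30,0,42,0,0,30,0,42,0,0,20,0,42,0,0,10,0,42,0,0,0,0,42,0,0,0,0,15,0,0,0,0,15]}}

```text
t: 29.15
tool_pos: [0.6368, 0.0162, 0.0173]
orientation: [-3.133, 0.229, -0.005]
force: [-0.1, 0.0, 0.4]
opening: 0.0328
gripper_force: 0.0
```

>>> {"api": "play_rows", "payload": {"deltas": [0,0,0,0,15,0,0,0,0,15,0,0,0,0,15]}}

```text
t: 29.4
tool_pos: [0.6371, 0.0161, 0.0176]
orientation: [-3.133, 0.23, -0.006]
force: [-0.7, -0.0, 6.6]
opening: 0.0254
gripper_force: 45.0
```

>>> {"api": "play_rows", "payload": {"deltas": [-3,0,0,0,15,-3,0,0,0,15,-4,0,0,0,15,-4,0,0,0,15,-4,0,0,0,15,-4,0,0,0,15,-4,0,0,0,15,-4,0,0,0,15,-4,0,0,0,15,-4,0,0,0,15]}}

```text
t: 30.23
tool_pos: [0.6, 0.0217, 0.0176]
orientation: [-3.133, 0.23, -0.009]
force: [3.6, -1.0, 7.4]
opening: 0.0253
gripper_force: 45.0
```

>>> {"api": "play_rows", "payload": {"deltas": [-3,0,0,0,15,-2,0,-5,0,15,0,0,-15,0,15,0,0,-25,0,15,0,0,-30,0,15,0,0,-30,0,15,0,0,-30,0,15,0,0,-20,0,15,0,0,0,0,15,0,0,0,0,15]}}

```text
t: 31.07
tool_pos: [0.5933, 0.0226, 0.1715]
orientation: [-3.133, 0.23, -0.004]
force: [-0.8, -0.9, -1.5]
opening: 0.0257
gripper_force: 45.0
```

```bash
cat >> h.py <<'E'
def tray():
    c=robot.read_camera("top"); hsv=cv2.cvtColor(c["pixels"],cv2.COLOR_BGR2HSV)
    m=cv2.inRange(hsv,(20,150,60),(35,255,255)); n,l,st,ce=cv2.connectedComponentsWithStats(m)
    i=1+np.argmax(st[1:,4]); pts=np.argwhere(l==i)[:,::-1].astype(float)
    hull=cv2.convexHull(pts.astype(np.float32))[:,0]
    W=np.array([onz(c,p,.032)[:2] for p in hull],np.float32)
    (x,y),(a,b),ang=cv2.minAreaRect(W*1000); ang=ang if a>b else ang+90
    print("tray",st[i],x,y,a,b,(ang+90)%180-90); return x/1e3,y/1e3,(ang+90)%180-90
E
python3 - <<'E'
from h import *
x,y,a=tray()
t=np.radians(a); ey=np.array([-np.sin(t),np.cos(t)]); ex=np.array([np.cos(t),np.sin(t)])
for s in (.033,-.033):
    p=np.array([x,y])+ey*s-ex*.003; print(p); go(p[0],p[1],.15,a)
    go(p[0],p[1],.15)
E
```

```text
tray [ 330  205   66   74 2625] 373.8182373046875 -375.216064453125 203.3148193359375 156.07479858398438 22.070486068725586
[ 0.35863842 -0.34576147]
from [0.5922 0.0226 0.1696] yaw -8.4: turn -30.5, after the turn dx -354.9 dy 253.6 dz 19.6
from [0.5922 0.0226 0.1696] yaw -8.4: turn 0.0, after the turn dx -177.2 dy 398.5 dz 19.6
[ 0.38343772 -0.40692514]
from [0.5922 0.0226 0.1696] yaw -8.4: turn -30.5, after the turn dx -354.9 dy 319.6 dz 19.6
from [0.5922 0.0226 0.1696] yaw -8.4: turn 0.0, after the turn dx -143.7 dy 455.4 dz 19.6
```

The tray has been knocked to (0.374,-0.375). Carrying pen 1 there.

>>> {"api": "play_rows", "payload": {"deltas": [0,0,0,-6.1,15,0,0,0,-6.1,15,0,0,0,-6.1,15,0,0,0,-6.1,15,0,0,0,-6.1,15,-20,14,0,0,15,-29,21,0,0,15,-29,21,0,0,15,-29,21,0,0,15,-29,21,0,0,15]}}

```text
t: 31.95
tool_pos: [0.5008, -0.1198, 0.1672]
orientation: [-3.081, -0.603, 0.006]
force: [-0.3, -0.7, -1.3]
opening: 0.0253
gripper_force: 45.0
```

>>> {"api": "play_rows", "payload": {"deltas": [-29,21,0,0,15,-29,21,0,0,15,-29,21,0,0,15,-29,21,0,0,15,-29,21,0,0,15,-29,21,0,0,15,-25,18,0,0,15,-20,12,0,0,15,0,0,0,0,15,0,0,0,0,15]}}

```text
t: 32.78
tool_pos: [0.3576, -0.3459, 0.1678]
orientation: [-3.081, -0.597, 0.003]
force: [0.3, -0.5, -0.7]
opening: 0.0255
gripper_force: 45.0
```

Run:
```python
from h import *
go(.3586,-.3458,.05,22)
w=robot.read_camera("wrist"); cv2.imwrite("pics/w7.png",w["pixels"])
```

```text
from [ 0.3576 -0.3459  0.1678] yaw 21.9: turn -0.1, after the turn dx 0.9 dy 0.3 dz 117.8
```

View pics/w7.png

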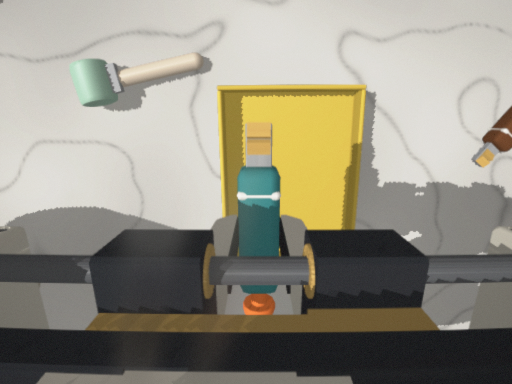

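The pen hangs over the left half of the tray at (258,230), aligned with it. The left wall is at x≈222. Lowering.

>>> {"api": "play_rows", "payload": {"deltas": [0,2,25,0,15,0,0,30,0,15,0,0,30,0,15,0,0,25,0,15,0,0,20,0,15,0,0,10,0,15,0,0,4,0,15,0,0,2,0,15,0,0,0,0,15,0,0,0,0,15]}}

```text
t: 33.67
tool_pos: [0.361, -0.3488, 0.0255]
orientation: [3.081, 0.602, 0.002]
force: [-0.3, -1.1, -0.3]
opening: 0.0255
gripper_force: 45.0
```

>>> {"api": "play_rows", "payload": {"deltas": [0,0,2,0,15,0,0,0,0,15]}}

```text
t: 33.83
tool_pos: [0.3605, -0.3488, 0.023]
orientation: [3.082, 0.601, 0.001]
force: [-0.2, -0.5, -2.0]
opening: 0.025
gripper_force: 45.0
```

>>> {"api": "play_rows", "payload": {"deltas": [0,0,2,0,15,0,0,0,0,15,0,0,2,0,15,0,0,0,0,15]}}

```text
t: 34.17
tool_pos: [0.3599, -0.348, 0.0178]
orientation: [-3.083, -0.602, 0.0]
force: [-0.7, -0.0, -1.1]
opening: 0.0257
gripper_force: 45.0
```

>>> {"api": "play_rows", "payload": {"deltas": [0,0,2,0,15,0,0,0,0,15]}}

```text
t: 34.33
tool_pos: [0.3601, -0.3484, 0.0175]
orientation: [-3.083, -0.602, 0.0]
force: [-6.2, 5.5, 14.8]
opening: 0.0254
gripper_force: 45.0
```

>>> {"api": "play_rows", "payload": {"deltas": [0,0,-1.5,0,15,0,0,0,0,34,0,0,0,0,34,0,0,0,0,34,0,0,-10,0,34,0,0,-30,0,34,0,0,-40,0,42,0,0,-40,0,42,0,0,-40,0,42,0,0,0,0,42]}}

```text
t: 35.17
tool_pos: [0.3632, -0.3518, 0.1879]
orientation: [3.071, 0.6, 0.011]
force: [-0.1, -1.0, 1.6]
opening: 0.0417
gripper_force: 0.0
```

Run:
```python
from h import *
go(.58,-.2,.18,-8.2); pens(robot.read_camera("wrist")); tray()
```

```text
from [ 0.3632 -0.3518  0.1879] yaw 22.1: turn 30.3, after the turn dx 192.9 dy -181.2 dz 7.9
comp [ 244  147   20   65 1214] mid [ 0.3599 -0.3473  0.031 ] len 0.0753 yaw 21.8
tray [ 330  205   55   69 1104] 382.0208740234375 -371.585205078125 183.2719268798828 156.74681091308594 22.492950439453125
```

>>> {"api": "play_rows", "payload": {"deltas": [0,0,0,6,42,0,0,0,6,42,0,0,0,6,42,0,0,0,6,42,0,0,0,6.2,42,20,-19,0,0,42,28,-26,0,0,42,28,-26,0,0,42,28,-26,0,0,42,28,-26,0,0,42]}}

```text
t: 36.1
tool_pos: [0.5082, -0.2432, 0.1756]
orientation: [-3.132, 0.223, 0.005]
force: [0.6, -0.5, -0.0]
opening: 0.0421
gripper_force: 0.0
```

>>> {"api": "play_rows", "payload": {"deltas": [28,-26,0,0,42,22,-21,0,0,42,11,-11,0,0,42,0,0,0,0,42,0,0,0,0,42]}}

```text
t: 36.52
tool_pos: [0.5759, -0.1952, 0.1755]
orientation: [-3.133, 0.219, 0.005]
force: [-0.7, 0.9, -0.4]
opening: 0.0424
gripper_force: 0.0
```

Run:
```python
from h import *
pens(robot.read_camera("wrist")); tray(); go(.6035,-.2035,.013,-8.2)
```

```text
comp [ 254  119   23   72 1540] mid [ 0.6031 -0.2049  0.031 ] len 0.0775 yaw -8.2
tray [ 345  205   51   74 1644] 373.4578857421875 -375.54998779296875 204.0186004638672 155.23031616210938 21.7313232421875
from [ 0.5754 -0.1965  0.1763] yaw -8.1: turn 0.1, after the turn dx 28.8 dy 2.9 dz 163.3
```

>>> {"api": "play_rows", "payload": {"deltas": [14,2,20,0.1,42,15,2,30,0,42,0,0,30,0,42,0,0,30,0,42,0,0,25,0,42,0,0,18,0,42,0,0,9,0,42,0,0,0,0,42,0,0,0,0,15,0,0,0,0,15]}}

```text
t: 37.45
tool_pos: [0.6058, -0.2052, 0.0177]
orientation: [3.133, -0.226, 0.004]
force: [0.3, 0.0, 0.4]
opening: 0.0328
gripper_force: 0.0
```

>>> {"api": "play_rows", "payload": {"deltas": [0,0,0,0,15,0,0,0,0,15,0,0,0,0,15]}}

```text
t: 37.7
tool_pos: [0.6062, -0.2051, 0.0179]
orientation: [3.132, -0.225, 0.005]
force: [-1.3, -0.5, 6.5]
opening: 0.0256
gripper_force: 45.0
```

>>> {"api": "play_rows", "payload": {"deltas": [-3,0,0,0,15,-3,0,0,0,15,-4,0,0,0,15,-4,0,0,0,15,-4,0,0,0,15,-4,0,0,0,15,-4,0,0,0,15,-4,0,0,0,15,-4,0,0,0,15,-4,0,0,0,15]}}

```text
t: 38.53
tool_pos: [0.5693, -0.1995, 0.0179]
orientation: [3.132, -0.224, 0.008]
force: [3.3, -1.6, 6.5]
opening: 0.0257
gripper_force: 45.0
```

>>> {"api": "play_rows", "payload": {"deltas": [-3,0,0,0,15,-2,0,-5,0,15,0,0,-15,0,15,0,0,-25,0,15,0,0,-30,0,15,0,0,-30,0,15,0,0,-30,0,15,0,0,-20,0,15,0,0,0,0,15,0,0,0,0,15]}}

```text
t: 39.37
tool_pos: [0.5628, -0.1983, 0.1719]
orientation: [3.133, -0.225, 0.003]
force: [-0.3, -0.1, -1.2]
opening: 0.0256
gripper_force: 45.0
```

Run:
```python
from h import *
x,y,a=tray()
t=np.radians(a); ey=np.array([-np.sin(t),np.cos(t)]); ex=np.array([np.cos(t),np.sin(t)])
p=np.array([x,y])-ey*.033-ex*.003; print(p); go(p[0],p[1],.15,a)
w=robot.read_camera("wrist"); pens(w,.17)
```

```text
tray [ 346  205   50   74 1500] 372.57586669921875 -374.92718505859375 201.55284118652344 155.68344116210938 22.61155128479004
[ 0.38249436 -0.40654401]
from [ 0.5617 -0.1979  0.1699] yaw -8.2: turn -30.8, after the turn dx -245.7 dy 123.7 dz 19.9
comp [ 238  168   42   89 3370] mid [ 0.5702 -0.1984  0.17  ] len 0.0579 yaw -8.3
```

>>> {"api": "play_rows", "payload": {"deltas": [0,0,0,-6.1,15,0,0,0,-6.1,15,0,0,0,-6.1,15,0,0,0,-6.1,15,0,0,0,-6.1,15,-20,10,0,0,15,-30,15,0,0,15,-30,15,0,0,15,-30,15,0,0,15,-30,15,0,0,15]}}

```text
t: 40.3
tool_pos: [0.4569, -0.3158, 0.1679]
orientation: [-3.079, -0.608, 0.004]
force: [0.5, -0.8, -1.2]
opening: 0.0256
gripper_force: 45.0
```

>>> {"api": "play_rows", "payload": {"deltas": [-30,15,0,0,15,-30,15,0,0,15,-25,13,0,0,15,-20,10,0,0,15,0,0,0,0,15,0,0,0,0,15]}}

```text
t: 40.8
tool_pos: [0.3806, -0.4045, 0.1683]
orientation: [-3.08, -0.603, 0.003]
force: [0.4, 0.6, -0.8]
opening: 0.0256
gripper_force: 45.0
```

Run:
```python
from h import *
go(.3825,-.4065,.03,22)
pens(robot.read_camera("wrist"))
```

```text
from [ 0.3806 -0.4045  0.1683] yaw 22.1: turn 0.1, after the turn dx 1.0 dy 2.6 dz 138.3
comp [ 197  144   25   70 1516] mid [ 0.3605 -0.3489  0.031 ] len 0.0768 yaw 21.2
comp [ 238  168   42   88 3374] mid [ 0.3441 -0.4177  0.031 ] len 0.1044 yaw 22.4
```

>>> {"api": "play_rows", "payload": {"deltas": [1,2.5,25,0,15,0,0,30,0,15,0,0,30,0,15,0,0,25,0,15,0,0,20,0,15,0,0,10,0,15,0,0,4,0,15,0,0,2,0,15,0,0,2,0,15,0,0,0,0,15]}}

```text
t: 41.68
tool_pos: [0.3849, -0.4074, 0.0238]
orientation: [3.081, 0.607, 0.001]
force: [0.5, 0.3, -1.1]
opening: 0.0257
gripper_force: 45.0
```

>>> {"api": "play_rows", "payload": {"deltas": [0,0,2,0,15,0,0,0,0,15,0,0,2,0,15,0,0,0,0,15]}}

```text
t: 42.02
tool_pos: [0.384, -0.4069, 0.0187]
orientation: [3.082, 0.607, 0.0]
force: [-0.4, -0.2, -1.6]
opening: 0.0256
gripper_force: 45.0
```

>>> {"api": "play_rows", "payload": {"deltas": [0,0,2,0,15,0,0,0,0,15]}}

```text
t: 42.18
tool_pos: [0.3843, -0.4072, 0.0179]
orientation: [3.082, 0.607, 0.0]
force: [-3.5, 3.3, 10.1]
opening: 0.0258
gripper_force: 45.0
```

>>> {"api": "play_rows", "payload": {"deltas": [0,0,-1,0,15,0,0,0,0,34,0,0,0,0,34,0,0,0,0,34,0,0,-10,0,34,0,0,-30,0,34,0,0,-40,0,34,0,0,-40,0,34,0,0,-40,0,34,0,0,-20,0,34]}}

```text
t: 43.02
tool_pos: [0.3854, -0.4084, 0.2046]
orientation: [3.076, 0.606, 0.005]
force: [0.7, 0.5, 0.6]
opening: 0.0341
gripper_force: 0.0
```

Run:
```python
from h import *
pens(robot.read_camera("wrist")); go(.375,.277,.18,87.3)
```

```text
comp [ 198  145   22   63 1220] mid [ 0.3598 -0.3491  0.031 ] len 0.0762 yaw 20.6
comp [ 247  146   19   62 1110] mid [ 0.3825 -0.4064  0.031 ] len 0.0749 yaw 22.6
from [ 0.3864 -0.4097  0.2076] yaw 22.3: turn -65.0, after the turn dx 685.4 dy -43.7 dz 27.6
```

>>> {"api": "play_rows", "payload": {"deltas": [0,0,0,-6.5,30,0,0,0,-6.5,30,0,0,0,-6.5,30,0,0,0,-6.5,30,0,0,0,-6.5,30,0,0,0,-6.5,30,0,0,0,-6.5,30,0,0,0,-6.5,30,0,0,0,-6.5,30,0,0,0,-6.5,30]}}

```text
t: 43.9
tool_pos: [0.3839, -0.4067, 0.1978]
orientation: [-2.267, -2.175, -0.0]
force: [0.4, 0.2, 0.4]
opening: 0.03
gripper_force: 0.0
```

>>> {"api": "play_rows", "payload": {"deltas": [34,5,0,0,26,34,5,0,0,26,34,5,0,0,26,34,5,0,0,26,34,5,0,0,26,34,5,0,0,26,34,5,0,0,26,34,5,0,0,26,34,5,0,0,26,34,5,0,0,26]}}

```text
t: 44.73
tool_pos: [0.45, -0.0679, 0.1981]
orientation: [2.273, 2.168, 0.001]
force: [-0.1, -0.9, 0.6]
opening: 0.0259
gripper_force: 0.0
```

>>> {"api": "play_rows", "payload": {"deltas": [34,-9,0,0,26,34,-9,0,0,26,34,-9,0,0,26,34,-9,0,0,26,34,-9,0,0,26,34,-9,0,0,26,34,-9,0,0,26,34,-9,0,0,26,34,-9,0,0,26,34,-9,0,0,26]}}

```text
t: 45.57
tool_pos: [0.3754, 0.276, 0.1981]
orientation: [2.273, 2.168, 0.001]
force: [1.4, 0.6, 0.7]
opening: 0.026
gripper_force: 0.0
```

Run:
```python
from h import *
go(.375,.277,.027,87.3)
w=robot.read_camera("wrist"); hsv=cv2.cvtColor(w["pixels"],cv2.COLOR_BGR2HSV)
cv2.imwrite("pics/w8.png",w["pixels"])
print(proj(w,(.379,.338,.044)),proj(w,(.373,.218,.044)))
m=cv2.inRange(hsv,(14,150,90),(26,255,255)); n,l,st,ce=cv2.connectedComponentsWithStats(m); print([s.tolist() for s in st[1:] if s[4]>150])
```

```text
from [0.3754 0.276  0.1981] yaw 87.3: turn -0.0, after the turn dx 1.0 dy -0.5 dz 171.1
[260.23661001 127.79364105] [259.91431444 224.67292472]
[]
```

Run:
```python
import cv2
h=cv2.cvtColor(cv2.imread("pics/w8.png"),cv2.COLOR_BGR2HSV)
for r in (135,160,185,205): print(r,[tuple(int(v) for v in h[r,x]) for x in range(244,300,4)])
```

```text
135 [(18, 13, 199), (24, 13, 199), (23, 12, 198), (19, 14, 197), (20, 134, 207), (20, 135, 202), (20, 134, 209), (20, 137, 209), (19, 137, 210), (20, 138, 209), (19, 141, 210), (20, 140, 208), (19, 140, 198), (12, 139, 156)]
160 [(22, 14, 207), (18, 16, 211), (15, 12, 207), (21, 16, 205), (19, 132, 210), (19, 133, 198), (21, 14, 128), (21, 14, 127), (20, 12, 126), (17, 18, 131), (15, 12, 128), (11, 23, 123), (12, 134, 97), (13, 140, 166)]
185 [(18, 14, 215), (18, 12, 214), (20, 14, 213), (18, 15, 214), (19, 132, 210), (19, 136, 195), (19, 16, 131), (20, 11, 203), (22, 13, 212), (22, 13, 212), (28, 15, 211), (14, 41, 148), (13, 145, 100), (12, 140, 166)]
205 [(15, 12, 213), (18, 14, 215), (22, 13, 213), (25, 15, 208), (19, 133, 211), (19, 134, 192), (15, 12, 131), (19, 14, 205), (20, 11, 212), (20, 11, 213), (20, 11, 212), (13, 78, 105), (13, 138, 116), (12, 141, 165)]
```

>>> {"api": "play_rows", "payload": {"deltas": [0,1.5,30,0,26,0,0,35,0,26,0,0,35,0,26,0,0,35,0,26,0,0,25,0,26,0,0,11,0,26,0,0,0,0,0,0,0,0,0,0,0,0,0,0,0,0,0,0,0,0], "newtons": 25}}

```text
t: 46.45
tool_pos: [0.3794, 0.2751, 0.0288]
orientation: [2.273, 2.168, 0.005]
force: [1.2, 0.2, 1.1]
opening: 0.0099
gripper_force: 25.0
```

>>> {"api": "play_rows", "payload": {"deltas": [0,10,0,0,0,0,18,0,0,0,0,20,0,0,0,0,20,0,0,0,0,20,0,0,0,0,20,0,0,0,0,20,0,0,0,0,20,0,0,0,0,20,0,0,0,0,10,0,0,0]}}

```text
t: 47.28
tool_pos: [0.5589, 0.2654, 0.0288]
orientation: [2.273, 2.166, 0.004]
force: [-1.2, -4.2, 5.5]
opening: 0.0101
gripper_force: 25.0
```

>>> {"api": "play_rows", "payload": {"deltas": [0,5,0,0,0,0,5,0,0,0,0,3,0,0,0,0,0,0,0,0]}}

```text
t: 47.62
tool_pos: [0.5704, 0.2648, 0.0288]
orientation: [2.272, 2.166, 0.003]
force: [0.3, -4.9, 5.6]
opening: 0.0106
gripper_force: 25.0
```

Pushing on until the stop is felt.

>>> {"api": "play_rows", "payload": {"deltas": [0,2,0,0,0,0,2,0,0,0,0,2,0,0,0,0,0,0,0,0]}}

```text
t: 47.95
tool_pos: [0.5733, 0.2647, 0.0286]
orientation: [-2.272, -2.168, 0.004]
force: [-11.8, -6.8, 16.0]
opening: 0.0099
gripper_force: 25.0
```

>>> {"api": "play_rows", "payload": {"deltas": [0,-1,0,0,26,0,0,0,0,26,0,0,0,0,26,0,0,-10,0,26,0,0,-30,0,26,0,0,-40,0,26,0,0,-40,0,26,0,0,-40,0,26,0,-20,-40,0,26,0,0,0,0,26]}}

```text
t: 48.78
tool_pos: [0.5573, 0.2679, 0.2356]
orientation: [2.269, 2.166, 0.021]
force: [0.7, 0.5, 0.9]
opening: 0.0263
gripper_force: 0.0
```

Run:
```python
from h import *
c=robot.read_camera("top"); d=robot.read_camera("side"); tray()
cv2.imwrite("pics/end.png",np.hstack([cv2.resize(c["pixels"][60:300,80:440],(400,267)),cv2.resize(d["pixels"][90:330,80:440],(400,267))]))
```

```text
tray [ 330  205   66   74 2011] 373.55328369140625 -374.8837585449219 203.6723175048828 156.38702392578125 22.621606826782227
```

View pics/end.png

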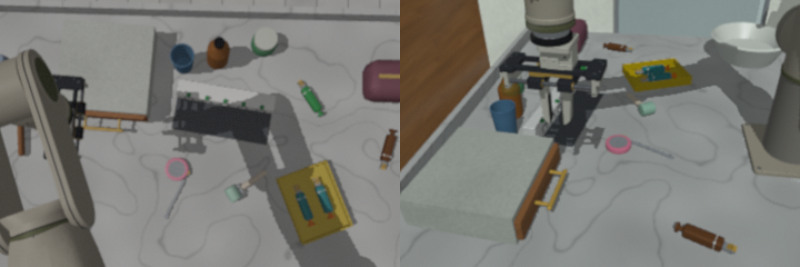

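The drawer is shut, the bar is empty, both spent pens lie flat in the tray and the bystanders are in place. Handing in.

```bash
python3 -c "
from plant import robot
print(robot.close_job())"
```

```text
the job is handed in; nothing more can be done
None
```

The job is handed in: both full pens are flat in the shut drawer, both spent pens are flat in the tray, and the bystanders look unmoved; no verdict came back, and one full pen's plunger was hidden in the last check.

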